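# Dial open the slide vault

## Task

Open the slide vault on the microscope bench. Turn its dial clockwise (seen from above) until the red mark comes to the white pointer for the second time, then anticlockwise until the blue mark comes to the pointer for the second time, then slowly clockwise again, less than half a turn, until you feel the bolt drop in and the dial stop dead - ease it against the stop, do not wring it. Then slide the blue cover all the way back, without forcing it, let go, and leave everything else on the bench where it stands.

Things in the scene. Friction and masses are not known exactly. Their poses are not given: they have to be found in the camera images.
- vault: white lock box fixed to the bench, 240 mm (its x) by 233 mm (its y). Origin: centre of the underside; its x runs from the front edge to the rear edge, z up. The +y half is the lock housing, its flat top 88 mm above the bench, with the dial; the -y half is a compartment of glass slides under a sliding cover
- dial: black disc 86 mm across, 10 mm thick, ticks every 10 degrees, turning about its z axis (up) at vault x 0, y +52 mm. Origin: centre of its underside, 88 mm above the bench. Its x axis points to its red mark, so red is at the pointer when it is parallel to the vault's x axis. Turning is light (about 1 N at the peg), then 3 N and 6 N as it picks up the lock's inner wheels
- pointer (a point): tip of the white pointer on the lock housing, at the dial's edge on the vault's +x side of the dial's axis (vault x +50 mm, y +52 mm, 90 mm above the bench). A mark stands at the pointer when it lies in the direction of the pointer from the dial's axis; stop there to within about 5 degrees
- red_mark (a point): red bar on the dial's face, 36 mm from its axis along the dial's x, 99 mm above the bench. At the start it is about 90 to 270 degrees of clockwise turning short of the pointer: that arrival is the first time, one full turn more is the second. Overrunning here is mended by a further full turn clockwise, not by turning back
- blue_mark (a point): blue bar on the dial's face, 36 mm from its axis, 35 degrees clockwise of red (seen from above): at the pointer when the dial's x stands 35 degrees anticlockwise of the vault's x. Turning anticlockwise from red, it first arrives after 35 degrees, the second time a full turn later (395 degrees): stop there; overrunning by over 8 degrees means starting over (two full turns clockwise, then red)
- dial_peg (a point): middle of the steel crank peg on the dial: upright, round, 16 mm in diameter, 27 mm from the dial's axis, opposite red; this point is 114 mm, its top 129 mm above the bench. The peg spins freely on itself, so a gripper that keeps its heading can carry it in circles. The last stop comes 100 to 160 degrees clockwise of the blue setting, unmarked and different each time; over 22 N against it is wringing
- cover: flat blue sliding cover, 112 x 102 x 6 mm, top 83 mm above the bench. Origin: centre of its underside. Shut, it lies at the vault's front; it slides 90 mm along the vault's +x (to the rear) against about 2 N of friction to an end stop. While locked it has about 2 mm of play, then meets the bolt: over 25 N against that is forcing
- cover_knob (a point): middle of the aluminium knob at the cover's centre, 24 mm in diameter (30 mm cap at the top), from 83 to 108 mm above the bench; this point 95 mm above the bench, at vault x -62 mm, y -57 mm when shut and x +28 mm when fully open
- amber_bottle: amber reagent bottle, 44 mm across, 75 mm tall, stands close behind the vault; loose, to be left alone; origin at the centre of its underside
- stain_cup: open glass cup, 60 mm across, 60 mm tall, stands beside the dial side of the vault; loose, to be left alone; origin at the centre of its underside
- slide_tray: green closed slide tray, 100 x 85 x 30 mm, lies beside the cover side of the vault; loose, to be left alone; origin at the centre of its underside
- mouse: black computer mouse, 110 x 62 x 26 mm; loose, to be left alone; origin at the centre of its underside
- immersion_oil: small amber dropper bottle, white cap, 32 mm across, 65 mm tall; loose, to be left alone; origin at the centre of its underside
- sharps_bin: yellow open bin, 130 x 130 x 150 mm; loose, to be left alone; origin at the centre of its underside
- note_box: orange open box, 100 x 100 x 50 mm; loose, to be left alone; origin at the centre of its underside

How it is judged:
At the end, for the whole second after the job is handed in: The vault's cover is slid back to within 6 mm of its end stop (90 mm of travel) and it and the dial are at rest, nothing touched by the robot (x of cover_knob in the frame of vault above 0.022 m and linear speed of cover below 0.01 m/s and angular speed of dial below 0.1 rad/s).
It fails at once if the dial is wrung against its bolt with more than 22 N (contact force between dial and vault above 22 N).
It fails at once if the cover is forced against its bolt with more than 25 N (contact force between cover and vault above 25 N).
It fails at once if something else on the bench is moved by more than 15 mm (distance of any of amber_bottle, stain_cup, slide_tray, mouse, immersion_oil, sharps_bin, note_box from where it was at the start of the episode above 0.015 m).
It also fails if it takes over 72 s, if anything falls off the work surface, if the arm or the gripper's body presses on something with over 40 N, if the wrist force passes 120 N, or if a joint passes its speed limit or range.

## Robot

A 6-joint arm with a two-finger parallel gripper is mounted at the origin on the work surface. World frame = base frame: x ahead of the robot, y to its left, z up, the work surface at z = 0. Lengths are in m, angles in rad, forces in N, time in s.
With the tool pointing down it reaches from about 0.35 to 0.875 m from the base axis. Payload 4.2 kg.
Tool frame: the origin (TCP) lies between the finger pads; the fingertips stand bot.tips_ahead ahead of it and the grasp point (between the pads) lies 5 mm behind it (bot.tips_ahead is the distance from the TCP to the fingertips, in m); z points along the fingers, y is the direction in which the jaws open and shut (so a half turn about z gives the same grasp; the last joint's range is limited). The gripper opens to 87 mm and grips with 3 to 60 N. Pads are 19 mm wide; open, the fingers measure 117 mm over their backs; the gripper's body (75 mm by 190 mm) begins 51 mm behind the grasp point.
Start: joints at [-1.003, 0.385, 0.008, 0, -1.194, -0.259], TCP at [0.19, -0.595, 0.237] pointing down, gripper open.
Joint ranges: [-3.14, 3.14], [-1.21, 2.06], [-1.07, 1.41], [-3.16, 2.05], [-2.99, -0.16], [-3.1, 3.1]. Speed limits (rad/s): [2.79, 2.79, 3.14, 3.14, 3.14, 3.14].

## Interface

Orientations are given as a unit quaternion [w, x, y, z].
In Python, from station import bot, get_image, calibration, job, current_t, current_joint_pos, current_qvel, current_joint_torque, current_eef_pos, current_ee_rot, current_ft_force, current_torque, current_gripper_width gives the robot as it stands. Calls block until the motion is done:
- bot.reach(position, orientation): joint-space move of the TCP to a pose.
- bot.move_straight(position, vel=0.15, frame=None): straight line of the TCP; frame=None keeps the orientation; vel is the mean speed in m/s.
- bot.goto_joints(angles): joint-space move.
- bot.command_gripper(opening, squeeze=None): finger opening in m; squeeze is the grip in N (None keeps the last); returns when the fingers have stopped.
- bot.hold(seconds).
- bot.ik(position, orientation): joint angles nearest the present ones, or None.
- get_image(name): name is "scene" or "top" or "wrist"; returns (picture, depth): 480x640x3 uint8, red, green, blue; 480x640 float32, m along the optical axis (not along the pixel's ray), 0 where there is no reading.
- calibration(name): a dict with "K" (3x3 intrinsics, pixels), "cam_to_world" (4x4, takes a point from camera to world coordinates). Camera axes: x right, y down, z forward; pixel columns grow to the right and rows downward; lengths in m; the calibration is good to about 2 mm. A picture is of the moment at which its call begins: read the wrist's pose just before it. calibration takes no time and is no camera call; for the wrist camera it gives the pose at the moment of the call.
A pose or a line that the arm cannot do raises bot.PlanningError and nothing moves.
- job.sign_off(): hands the job in, once; it reports no verdict.
Readings, each from a call of its own:
- current_t(): time.
- current_joint_pos(): joint angles.
- current_qvel(): joint speeds.
- current_joint_torque(): joint torques, N m.
- current_eef_pos(): TCP position.
- current_ee_rot(): TCP orientation.
- current_ft_force(): force on the tool from outside, world axes, zero at the start.
- current_torque(): the same for the moment, N m.
- current_gripper_width(): finger opening in m.
Only numpy, scipy, OpenCV 4.12 (cv2) and the standard library are available. Lean on these libraries where they do the work, as an engineer would, in place of code of your own. Each camera call takes 0.05 s, during which the arm holds its last target.

## Working session

There is one attempt and no reset: what is moved stays moved. The work goes in short steps, each a Python script; the robot and the scene stay as the last script left them, time stands still between calls to the robot, and variables do not carry over. Pictures are saved under pics/ and viewed, and the job is handed in when it is done.

```bash
ls; mkdir -p pics
python3 - <<'E'
from station import *
import cv2, numpy as np
print(current_t(), bot.tips_ahead, current_ee_rot(), current_ft_force())
for n in ["scene","top","wrist"]:
    im,d=get_image(n); cv2.imwrite(f"pics/a_{n}.png",im[:,:,::-1]); np.savez(f"pics/a_{n}.npz",im=im,d=d,**calibration(n))
    print(n,calibration(n))
E
```

```text
pics
0.0 0.014 [-2.23227317e-04 -1.53706034e-01  9.88116009e-01  1.07611240e-03] [ 0.49181329 -0.05801716  0.01833575]
scene {'K': array([[434.24118683,   0.        , 325.25882628],
       [  0.        , 434.24118683, 243.17769385],
       [  0.        ,   0.        ,   1.        ]]), 'cam_to_world': array([[ 0.79242109,  0.41308366, -0.44881033,  1.1057183 ],
       [ 0.6096757 , -0.51335106,  0.6039588 , -0.66451766],
       [ 0.01908826, -0.75221844, -0.65863727,  0.85216076],
       [ 0.        ,  0.        ,  0.        ,  1.        ]])}
top {'K': array([[441.69315515,   0.        , 318.45095086],
       [  0.        , 441.69315515, 242.74429803],
       [  0.        ,   0.        ,   1.        ]]), 'cam_to_world': array([[-0.05300603, -0.9732455 ,  0.22357003,  0.35043501],
       [-0.99859315,  0.05198453, -0.01045645,  0.01340789],
       [-0.00144549, -0.22380975, -0.97463178,  1.21965995],
       [ 0.        ,  0.        ,  0.        ,  1.        ]])}
wrist {'K': array([[330.86323919,   0.        , 324.65656705],
       [  0.        , 330.86323919, 235.3578293 ],
       [  0.        ,   0.        ,   1.        ]]), 'cam_to_world': array([[-0.30369612,  0.91363801,  0.27024849,  0.11576149],
       [ 0.95276694,  0.29064015,  0.08811051, -0.61884804],
       [ 0.00195605,  0.28424265, -0.95875038,  0.38415705],
       [ 0.        ,  0.        ,  0.        ,  1.        ]])}
```

View pics/a_scene.png

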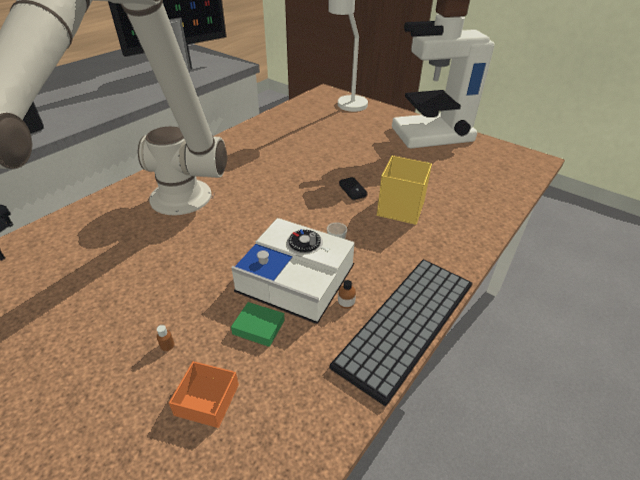

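View pics/a_top.png

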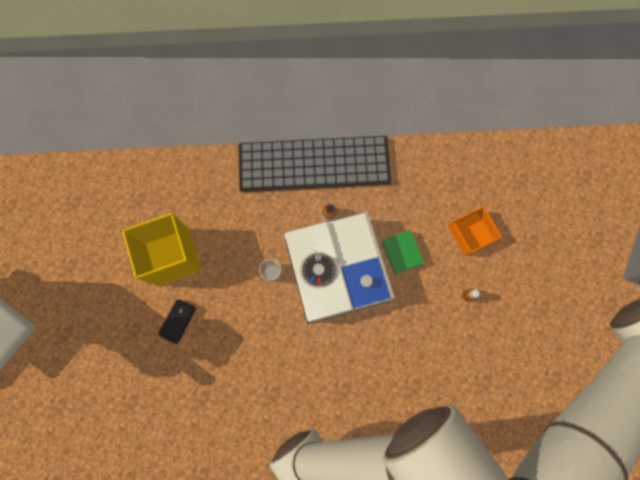

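```bash
cat > h.py <<'E'
import numpy as np, cv2
def ray(cal,uv,z):
    K,T=cal["K"],cal["cam_to_world"]
    p=np.atleast_2d(np.asarray(uv,float)); d=np.c_[(p-[K[0,2],K[1,2]])/[K[0,0],K[1,1]],np.ones(len(p))]@T[:3,:3].T
    o=T[:3,3]; return o+d*((z-o[2])/d[:,2])[:,None]
def blobs(im,lo,hi,amin=4):
    hsv=cv2.cvtColor(im,cv2.COLOR_RGB2HSV); m=cv2.inRange(hsv,np.array(lo),np.array(hi))
    n,l,s,c=cv2.connectedComponentsWithStats(m)
    return m,[(s[i,4],*np.round(c[i],1)) for i in range(1,n) if s[i,4]>=amin]
E
python3 - <<'E'
from h import *
a=np.load("pics/a_top.npz"); im=a["im"]
print(blobs(im,(105,150,60),(130,255,255),8)[1])
print("dial",ray(a,[319,270],.098),"knob",ray(a,[366.5,281.5],.108), "corners",ray(a,[[286,233],[367,214],[393,300],[308,320]],.085))
big=cv2.resize(im[190:340,260:420],None,fx=5,fy=4,interpolation=cv2.INTER_CUBIC)
cv2.imwrite("pics/b.png",big[:,:,::-1])
E
```

```text
[(np.int32(1094), np.float64(365.0), np.float64(282.6))]
dial [[0.53591113 0.00377374 0.098     ]] knob [[ 0.49845245 -0.11461946  0.108     ]] corners [[ 0.64175148  0.08568576  0.085     ]
 [ 0.68257619 -0.13264598  0.085     ]
 [ 0.45042285 -0.18129231  0.085     ]
 [ 0.41154272  0.03832734  0.085     ]]
```

View pics/b.png

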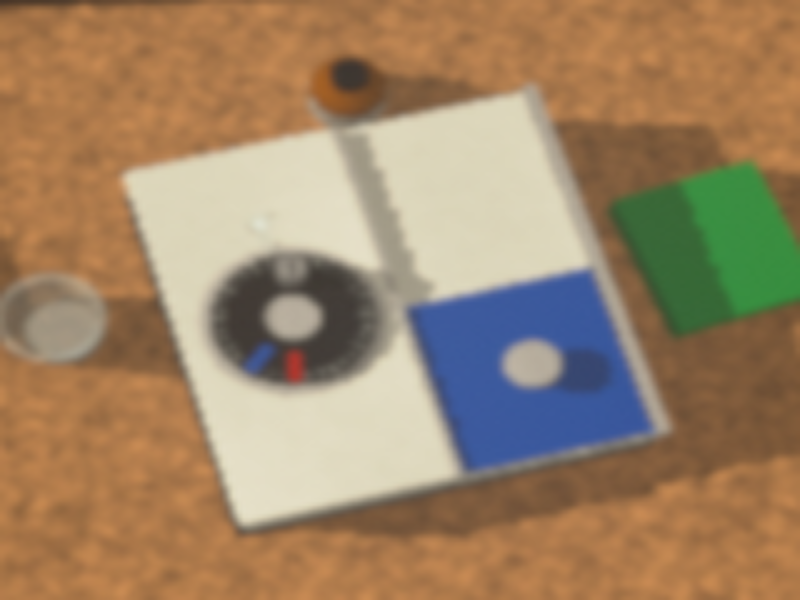

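Run:
```python
from station import *
from h import *
a=np.radians(191.7); q=[0,np.cos(a/2),np.sin(a/2),0]
p=[0.535,-0.045,0.26]
j=bot.ik(p,q); print(j)
bot.reach(p,q)
print(current_t(),current_eef_pos())
c=calibration("wrist"); im,d=get_image("wrist"); cv2.imwrite("pics/c.png",im[:,:,::-1]); np.savez("pics/c.npz",im=im,d=d,**c)
```

```text
[ 0.21830562  0.21794908 -0.17028462  0.         -1.18256263 -1.58489843]
2.4667 [ 0.53494616 -0.04564366  0.25993392]
```

View pics/c.png

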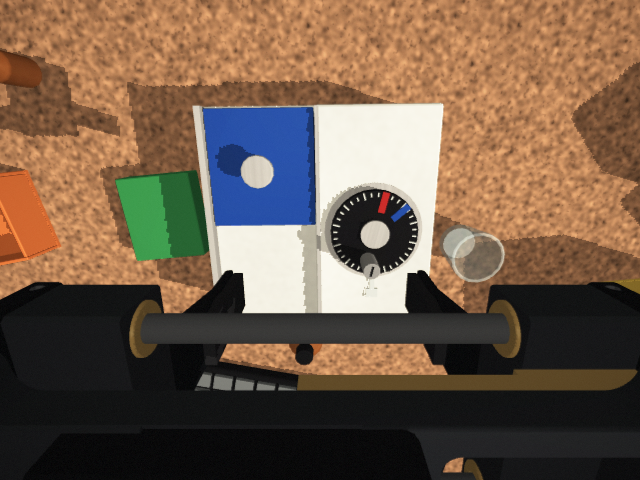

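Run:
```python
from h import *
a=np.load("pics/c.npz"); im=a["im"]; d=a["d"]; K=a["K"];T=a["cam_to_world"]
v,u=np.mgrid[:480,:640]; P=np.stack([(u-K[0,2])/K[0,0]*d,(v-K[1,2])/K[1,1]*d,d,np.ones_like(d)],-1)@T.T
Z=P[...,2]
for n,(x,y) in dict(knob=(257,172),hub=(375,235),peg=(371,268),pegside=(369,258),face=(350,235),top=(410,150),cover=(290,200)).items(): print(n,P[y,x,:3].round(4))
m,b=blobs(im,(0,150,90),(8,255,255),30); print("red",[(x,ray(a,x[1:],.099)) for x in b if 330<x[1]<420 and 180<x[2]<290])
m,b=blobs(im,(105,150,60),(130,255,255),30); print("blue",[(x,ray(a,x[1:],.099)) for x in b])
# dial face: black mask
mk=((Z>.095)&(Z<.1015)).astype(np.uint8); mk[:, :315]=0; mk[300:]=0
cs,_=cv2.findContours(mk,cv2.RETR_EXTERNAL,cv2.CHAIN_APPROX_NONE); c=max(cs,key=cv2.contourArea)
w=ray(a,c[:,0,:],.098)[:,:2].astype(np.float32); print("dial circ",cv2.minEnclosingCircle(w), cv2.fitEllipse(w))
for nm,lo,hi,box in [("hub/peg/knob",.103,.14,None)]:
    mk=((Z>lo)&(Z<hi)).astype(np.uint8); mk[290:]=0
    n,l,s,cc=cv2.connectedComponentsWithStats(mk)
    for i in range(1,n):
        if s[i,4]>20:
            zz=np.median(Z[l==i]); print(s[i],cc[i].round(1),zz,Z[l==i].max(),ray(a,cc[i],zz))
big=cv2.resize(im[170:310,310:470],None,fx=5,fy=4,interpolation=cv2.INTER_CUBIC); cv2.imwrite("pics/d.png",big[:,:,::-1])
```

```text
knob [ 0.5    -0.1143  0.1092]
hub [0.5378 0.0049 0.101 ]
peg [0.5616 0.0029 0.1291]
pegside [0.557  0.0017 0.1158]
face [ 0.5437 -0.0183  0.097 ]
top [0.4538 0.0195 0.0881]
cover [ 0.5242 -0.0829  0.0831]
red [((np.int32(162), np.float64(383.5), np.float64(202.3)), array([[0.50530113, 0.00531279, 0.099     ]]))]
blue [((np.int32(11323), np.float64(261.7), np.float64(164.5)), array([[ 0.49379002, -0.11291412,  0.099     ]])), ((np.int32(149), np.float64(400.0), np.float64(212.7)), array([[0.51188169, 0.02329161, 0.099     ]]))]
dial circ ((0.5370597839355469, 0.003932652994990349), 0.042935315519571304) ((0.535057544708252, 0.003854685230180621), (0.08046197891235352, 0.08547501266002655), 0.1086580753326416)
[240 155  34  34 860] [256.5 171.3] 0.10870276955683844 0.11111513731364281 [[ 0.49954715 -0.1149127   0.10870277]]
[360 254  20  25 375] [369.5 266.2] 0.12888410229631259 0.13182292196875228 [[0.5602097  0.00117055 0.1288841 ]]
```

View pics/d.png

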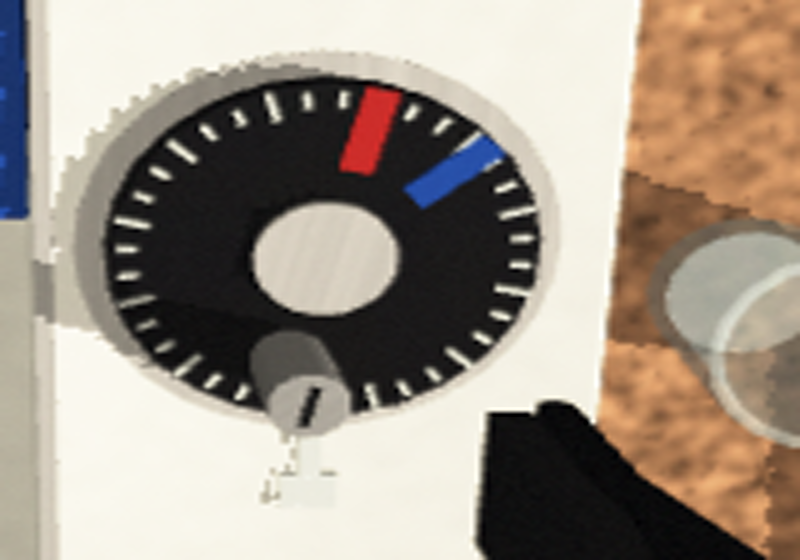

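Run:
```python
from h import *
a=np.load("pics/c.npz"); im=a["im"]; d=a["d"]; K=a["K"];T=a["cam_to_world"]
hsv=cv2.cvtColor(im,cv2.COLOR_RGB2HSV)
z=lambda u,v:(310+u/5,170+v/4)
pt=ray(a,z(309,405),.129)[0]; print("peg top",pt)
print("hub",ray(a,z(326,259),.101),"pointer",ray(a,z(310,440),.090))
# housing top edges
v,u=np.mgrid[:480,:640]; P=np.stack([(u-K[0,2])/K[0,0]*d,(v-K[1,2])/K[1,1]*d,d,np.ones_like(d)],-1)@T.T
mk=((P[...,2]>.080)).astype(np.uint8)
R=[(max(np.flatnonzero(mk[r,330:460]))+330.5,r) for r in range(115,200,3)]
F=[(c,min(np.flatnonzero(mk[80:200,c]))+79.5) for c in range(325,435,4)]
for n,L in (("right",R),("front",F)):
    w=ray(a,L,.088); l=cv2.fitLine(w[:,:2].astype(np.float32),cv2.DIST_HUBER,0,.001,.001).ravel(); print(n,l,np.degrees(np.arctan2(l[1],l[0])),abs((w[:,:2]-l[2:])@[-l[1],l[0]]).max())
t=np.load("pics/a_top.npz")
for c in ([[286,233],[308,320]],[[308,320],[393,300]]):
    pass
print(ray(t,[[284.6,235.2-.7]],.088),ray(t,[[260+240/5,190+526/4]],.088))
print("top: peg",ray(t,[260+291/5,190+266/4],.129),"hub",ray(t,[260+294/5,190+317/4],.101))
```

```text
peg top [0.56453875 0.00439682 0.129     ]
hub [[0.53747841 0.00500572 0.101     ]] pointer [[0.58884228 0.01614212 0.09      ]]
right [0.97617793 0.21697158 0.4566422  0.04815929] 12.53122 0.012564264613408802
front [ 0.21252207 -0.9771563   0.41946033 -0.0173342 ] -77.729805 0.01828077875699599
[[0.63709634 0.08933579 0.088     ]] [[0.40764865 0.03843976 0.088     ]]
top: peg [[0.56520038 0.00421892 0.129     ]] hub [[0.53738451 0.0042078  0.101     ]]
```

```bash
cat >> h.py <<'E'
YAW=np.radians(12.4); A=np.pi+YAW; Q=[0,np.cos(A/2),np.sin(A/2),0]
C0=np.array([0.5374,0.0045]); R=0.027; ZT=0.118
def pt(C,deg,z=ZT): t=np.radians(deg); return [C[0]+R*np.cos(t),C[1]+R*np.sin(t),z]
def polF(F,deg):
    t=np.radians(deg); return F[0]*np.cos(t)+F[1]*np.sin(t), -F[0]*np.sin(t)+F[1]*np.cos(t)
E
python3 - <<'E'
from station import *
from h import *
bot.command_gripper(0.045)
p=pt(C0,-0.5); 
bot.reach(p[:2]+[.17],Q); print(current_t(),current_ft_force().round(2))
bot.move_straight(p,vel=.1); print(current_t(),current_eef_pos(),current_ft_force().round(2))
bot.command_gripper(0.0,squeeze=15); print(current_t(),current_gripper_width(),current_eef_pos(),current_ft_force().round(2))
for k in range(1,5):
    bot.move_straight(pt(C0,-0.5-5*k),vel=.06); print(current_t(),(current_eef_pos()-pt(C0,-.5-5*k)).round(4),np.round(polF(current_ft_force(),-.5-5*k),2),current_ft_force().round(2))
c=calibration("wrist"); im,d=get_image("wrist"); cv2.imwrite("pics/e.png",im[:,:,::-1]); np.savez("pics/e.npz",im=im,d=d,**c)
E
```

```text
3.9833 [-0.61  0.42  0.65]
4.65 [0.56509955 0.00409634 0.11913085] [-0.04 -0.11 -0.16]
5.275 0.015243058673030644 [0.56459003 0.00420454 0.1181721 ] [-0.73 -0.89 -0.17]
5.525 [0.0002 0.0002 0.0001] [0.29 1.83] [0.46 1.8  0.97]
5.775 [ 0.0002 -0.0001  0.0001] [0.37 0.17] [0.4  0.1  1.53]
6.025 [ 0.0001 -0.0003  0.0001] [0.2  0.27] [0.26 0.21 1.14]
6.275 [ 0.0001 -0.0001  0.0001] [1.01 1.48] [1.46 1.04 1.81]
```

View pics/e.png

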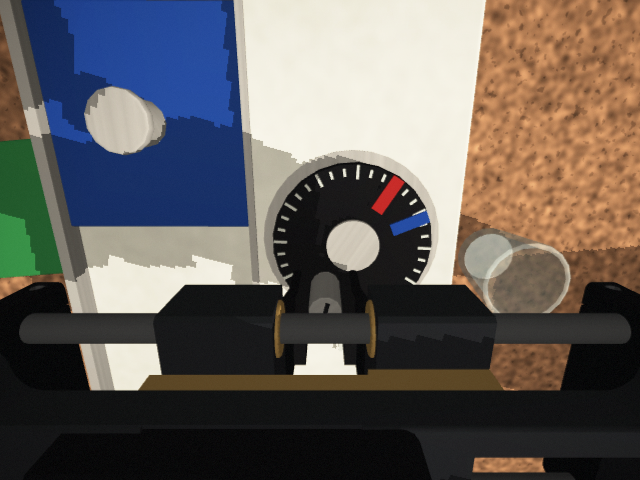

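```bash
cat >> h.py <<'E'
def see(n,save=True):
    from station import get_image,calibration
    c=calibration("wrist"); im,d=get_image("wrist")
    cv2.imwrite(f"pics/{n}.png",im[:,:,::-1]); np.savez(f"pics/{n}.npz",im=im,d=d,**c)
    out={}
    for nm,lo,hi in (("red",(0,150,90),(8,255,255)),("blue",(105,150,60),(130,255,255))):
        for b in blobs(im,lo,hi,40)[1]:
            w=ray(c,b[1:],.099)[0,:2]-C0
            if .026<np.hypot(*w)<.042: out[nm]=(int(b[0]),round(np.hypot(*w)*1e3,1),round(np.degrees(np.arctan2(w[1],w[0]))-12.4,1))
    return out
E
python3 - <<'E'
from station import *
from h import *
print(see("e2"))
for ang in np.arange(-35.5,-190,-15):
    bot.move_straight(pt(C0,ang),vel=.06); F=current_ft_force(); e=current_eef_pos()
    w=e[:2]-C0; print(round(current_t(),2),ang,round(np.degrees(np.arctan2(w[1],w[0])),1),round(np.hypot(*w)*1e3,2),np.round(polF(F,ang),2),F.round(1))
    if abs(polF(F,ang)[0])>18: print("STOP");break
print(see("f"),current_gripper_width())
E
```

```text
{'red': (538, np.float64(32.1), np.float64(147.1)), 'blue': (487, np.float64(31.7), np.float64(112.2))}
6.64 -35.5 -36.4 27.17 [ 1.23 -1.15] [ 0.3 -1.7  2.4]
6.91 -50.5 -51.6 27.13 [0.03 0.24] [0.2 0.1 2.2]
7.17 -65.5 -67.0 27.11 [ 0.23 -0.3 ] [-0.2 -0.3  2.4]
7.44 -80.5 -82.5 27.16 [ 0.4 -1.1] [-1.  -0.6  4.3]
7.71 -95.5 -97.1 27.11 [-0.23  0.15] [0.2 0.2 4.3]
7.97 -110.5 -111.7 27.07 [-0.16  0.1 ] [0.1 0.1 4.2]
8.24 -125.5 -126.9 27.1 [-0.64 -1.09] [-0.5  1.2  4.6]
8.51 -140.5 -141.1 27.01 [-0.8   0.66] [ 1.  -0.   3.8]
8.78 -155.5 -155.8 26.99 [-0.33  1.16] [ 0.8 -0.9  3.7]
9.04 -170.5 -170.7 26.98 [0.24 0.46] [-0.2 -0.5  4. ]
9.31 -185.5 174.3 27.0 [-0.51  1.84] [ 0.3 -1.9  4.4]
{'red': (69, np.float64(31.0), np.float64(-15.2))} 0.015685926372962747
```

View pics/f.png

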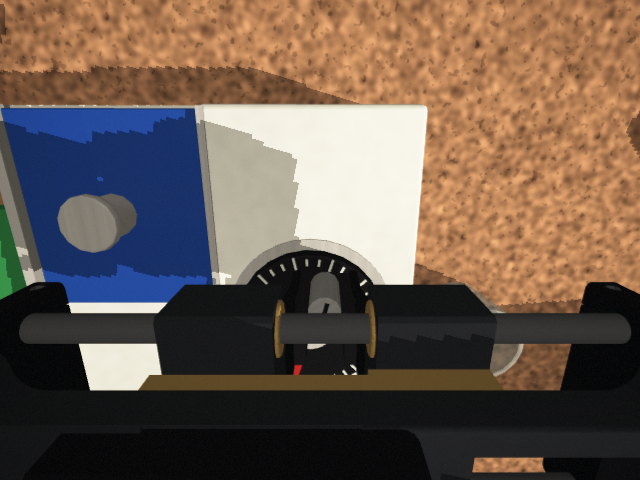

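Run:
```python
from station import *
from h import *
for ang in list(np.arange(-200.5,-520,-15))+[-522,-527.6]:
    bot.move_straight(pt(C0,ang),vel=.06); F=current_ft_force(); e=current_eef_pos()
    w=e[:2]-C0; print(round(current_t(),2),ang,round(np.degrees(np.arctan2(w[1],w[0]))-ang-(-720 if ang<-540 else -360 if ang<-180 else 0),1)%360,round(np.hypot(*w)*1e3,2),np.round(polF(F,ang),2),F.round(1))
    if abs(polF(F,ang)[0])>18: print("STOP");break
    if ang in(-410.5,): print(see("g0"))
print(see("g"),current_gripper_width())
im,d=get_image("top");cv2.imwrite("pics/gt.png",cv2.resize(im[190:340,260:420],None,fx=5,fy=4)[:,:,::-1])
im,d=get_image("scene");cv2.imwrite("pics/gs.png",cv2.resize(im[190:340,220:380],None,fx=5,fy=4)[:,:,::-1])
```

```text
9.62 -200.5 0.0 27.02 [-1.56  1.27] [ 1.  -1.7  2.9]
9.89 -215.5 0.20000000000004547 27.07 [-1.09  1.55] [-0.  -1.9  5.3]
10.16 -230.5 3.3999999999999773 27.21 [-2.41  4.44] [-1.9 -4.7  7.2]
10.43 -245.5 7.100000000000023 27.12 [-2.36  6.96] [-5.4 -5.   9.4]
10.69 -260.5 7.7000000000000455 27.05 [-0.26  6.88] [-6.7 -1.4 11.3]
10.96 -275.5 6.399999999999977 26.97 [0.59 6.21] [-6.1  1.2 10.2]
11.22 -290.5 5.5 27.04 [1.64 7.62] [-6.6  4.2  9.8]
11.49 -305.5 4.7000000000000455 27.15 [0.76 5.96] [-4.4  4.1  9.1]
11.76 -320.5 4.399999999999977 27.23 [0.12 6.58] [-4.1  5.2  7.7]
12.03 -335.5 4.399999999999977 27.31 [-1.12  6.63] [-3.8  5.6  5.7]
12.29 -350.5 4.5 27.34 [0.07 7.17] [-1.1  7.1  5. ]
12.56 -365.5 4.899999999999977 27.35 [-0.29  5.9 ] [0.3 5.9 4.2]
12.82 -380.5 6.0 27.31 [-1.17  6.17] [1.1 6.2 3.2]
13.09 -395.5 7.2000000000000455 27.25 [-2.21  6.31] [1.9 6.4 1.7]
13.36 -410.5 8.200000000000045 27.11 [-0.98  6.28] [ 4.2  4.7 -0.1]
{'red': (504, np.float64(32.1), np.float64(126.6)), 'blue': (452, np.float64(31.6), np.float64(91.7))}
13.68 -425.5 9.399999999999977 26.95 [0.16 6.87] [ 6.3  2.7 -1.3]
13.94 -440.5 10.100000000000023 26.66 [2.2  8.46] [ 8.7 -0.8 -2.5]
14.21 -455.5 8.0 26.47 [3.21 9.3 ] [ 8.9 -4.1 -1.6]
14.47 -470.5 5.5 26.61 [4.18 8.17] [ 6.2 -6.8 -0.9]
14.74 -485.5 2.8999999999999773 26.84 [3.38 6.66] [ 3.5 -6.6  2. ]
15.01 -500.5 1.8999999999999773 27.01 [2.19 5.99] [ 2.1 -6.   2.9]
15.28 -515.5 1.5 27.11 [0.73 5.73] [ 1.7 -5.5  3.3]
15.53 -522 2.1000000000000227 27.19 [0.78 7.11] [ 1.5 -7.   5.5]
15.78 -527.6 2.3999999999999773 27.27 [-0.23  8.84] [ 2.1 -8.6  3.1]
{'red': (172, np.float64(26.9), np.float64(4.3)), 'blue': (169, np.float64(30.1), np.float64(-29.0))} 0.015389276206658267
```

View pics/g.png

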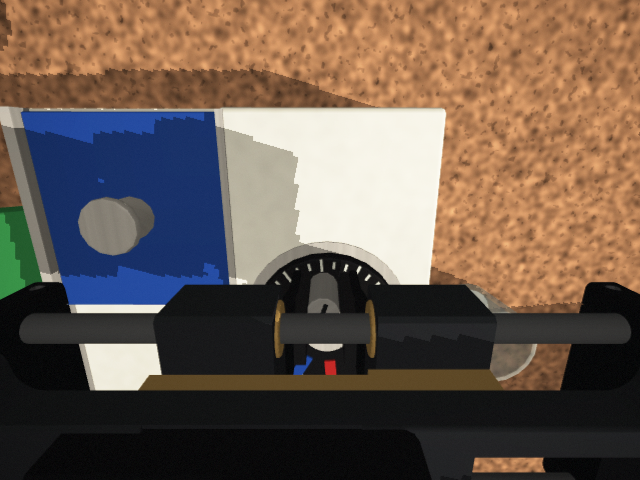

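View pics/gs.png

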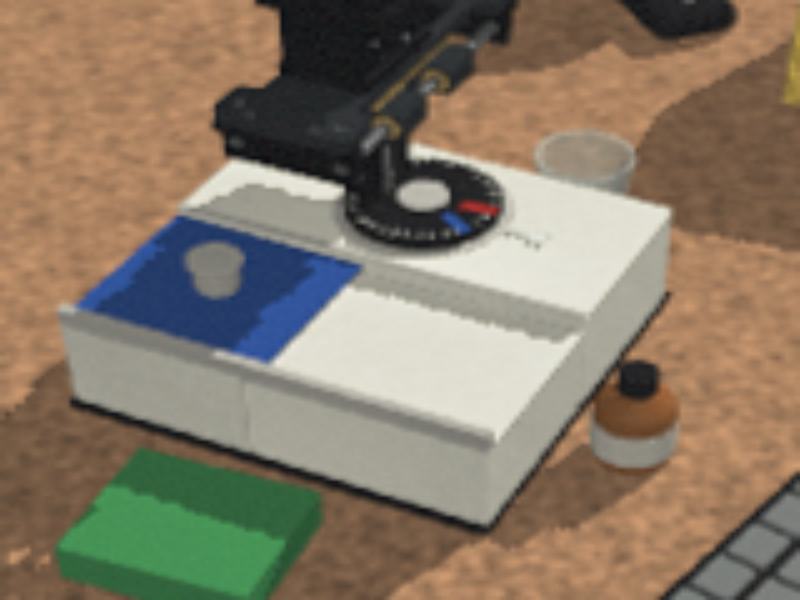

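```bash
cat >> h.py <<'E'
def sc(n):
    from station import get_image,calibration
    c=calibration("scene"); im,d=get_image("scene"); cv2.imwrite(f"pics/{n}.png",cv2.resize(im[190:340,220:380],None,fx=5,fy=4)[:,:,::-1])
    out={}
    for nm,lo,hi in (("red",(0,140,70),(8,255,255)),("red2",(170,120,70),(180,255,255)),("blue",(105,120,60),(130,255,255))):
        for b in blobs(im,lo,hi,4)[1]:
            w=ray(c,b[1:],.099)[0,:2]-C0
            if np.hypot(*w)<.046: out[nm]=(int(b[0]),round(np.hypot(*w)*1e3,1),round(np.degrees(np.arctan2(w[1],w[0]))-12.4,1))
    return out
def angnow(near):
    from station import current_eef_pos
    w=current_eef_pos()[:2]-C0; a=np.degrees(np.arctan2(w[1],w[0])); return a+360*np.round((near-a)/360), np.hypot(*w)*1e3
E
python3 - <<'E'
from station import *
from h import *
print(current_t(),sc("h0"))
bot.move_straight(pt(C0,-530.5),vel=.03)
print(current_t(),angnow(-530),np.round(polF(current_ft_force(),-530.5),2)); print(sc("h1"),see("h"))
E
```

```text
15.925 {'red': (18, np.float64(31.6), np.float64(6.9)), 'blue': (18, np.float64(31.0), np.float64(-28.3))}
16.225 (np.float64(-527.6680172440065), np.float64(27.31362717503892)) [-0.17  8.8 ]
{'red': (20, np.float64(31.7), np.float64(3.8)), 'blue': (19, np.float64(30.5), np.float64(-31.1))} {'red': (162, np.float64(26.8), np.float64(2.0)), 'blue': (74, np.float64(32.4), np.float64(-30.2))}
```

View pics/h1.png

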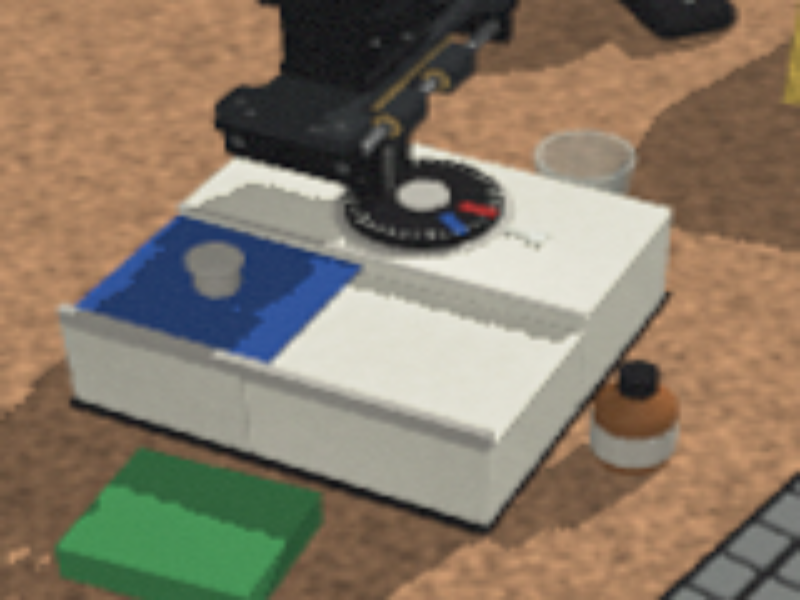

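Run:
```python
from h import *
c=np.load("pics/a_scene.npz")
for n,uv,z in (("hub",(425,193),.101),("tip",(507,234),.09),("tail",(545,241),.09)): 
    w=ray(c,(220+uv[0]/5,190+uv[1]/4),z)[0]; print(n,w, np.degrees(np.arctan2(*(w[:2]-C0)[::-1]))-12.4)
# bias check from initial scene picture: red known -.5+180
im=c["im"]
for nm,lo,hi in (("red",(0,140,70),(8,255,255)),("blue",(105,120,60),(130,255,255))):
    for b in blobs(im,lo,hi,4)[1]:
        w=ray(c,b[1:],.099)[0,:2]-C0
        if np.hypot(*w)<.05: print(nm,b,np.hypot(*w),np.degrees(np.arctan2(w[1],w[0])))
```

```text
hub [0.5397824  0.00627482 0.101     ] 24.285123989796908
tip [0.59140676 0.01118756 0.09      ] -5.3410942638376735
tail [0.61112625 0.01824438 0.09      ] -1.8398846418871582
red (np.int32(14), np.float64(295.8), np.float64(234.1)) 0.029371720999221848 177.50528187880718
blue (np.int32(12), np.float64(301.3), np.float64(231.7)) 0.030451268436621406 143.02060972392593
```

Run:
```python
from station import *
from h import *
for ang in list(np.arange(-515,-150,15))+[-143]:
    bot.move_straight(pt(C0,ang),vel=.06); F=current_ft_force()
    print(round(current_t(),2),ang,np.round(angnow(ang),2),np.round(polF(F,ang),2),F[2].round(1))
    if abs(polF(F,ang)[0])>18: print("STOP");break
print(see("i"),sc("i1"),current_gripper_width(),current_t())
```

```text
16.6 -515 [-514.95   27.16] [1.31 0.73] 4.9
16.87 -500 [-500.22   27.1 ] [1.96 0.42] 5.4
17.13 -485 [-484.99   27.02] [1.94 0.46] 5.6
17.4 -470 [-470.     26.96] [1.86 0.4 ] 5.5
17.67 -455 [-454.6   26.9] [ 1.19 -0.49] 4.9
17.93 -440 [-439.24   26.89] [ 1.66 -0.59] 4.9
18.2 -425 [-424.55   26.89] [ 1.43 -0.96] 5.1
18.47 -410 [-409.32   26.93] [ 0.83 -0.43] 4.6
18.73 -395 [-393.79   26.95] [ 0.89 -0.58] 5.1
19.0 -380 [-378.89   26.96] [ 0.06 -1.2 ] 5.3
19.27 -365 [-363.79   26.98] [-0.53 -0.24] 5.2
19.53 -350 [-348.51   27.03] [-1.18  0.84] 3.6
19.8 -335 [-333.57   27.04] [0.58 0.46] 5.2
20.07 -320 [-318.76   27.07] [-0.84  0.75] 4.6
20.33 -305 [-304.59   27.04] [-1.   -1.19] 3.9
20.6 -290 [-290.94   27.2 ] [-2.03 -3.37] 2.7
20.87 -275 [-276.77   27.25] [-3.26 -4.47] 0.7
21.13 -260 [-262.44   27.29] [-2.37 -3.67] 0.8
21.4 -245 [-249.19   27.3 ] [-3.42 -4.77] 0.3
21.67 -230 [-234.33   27.17] [-1.   -6.03] -0.5
21.93 -215 [-219.12   27.15] [-0.31 -5.28] 1.6
22.2 -200 [-203.19   27.11] [ 1.08 -5.46] 2.4
22.47 -185 [-187.04   27.18] [ 0.23 -4.96] 3.6
22.73 -170 [-170.91   27.28] [-0.05 -4.71] 5.0
23.0 -155 [-155.7    27.33] [-1.35 -3.64] 5.3
23.25 -143 [-144.05   27.38] [-2.52 -5.05] 5.5
{'blue': (224, np.float64(28.2), np.float64(-12.2))} {'red': (18, np.float64(31.2), np.float64(24.1)), 'blue': (21, np.float64(32.5), np.float64(-10.2))} 0.015417977889363943 23.35
```

View pics/i1.png

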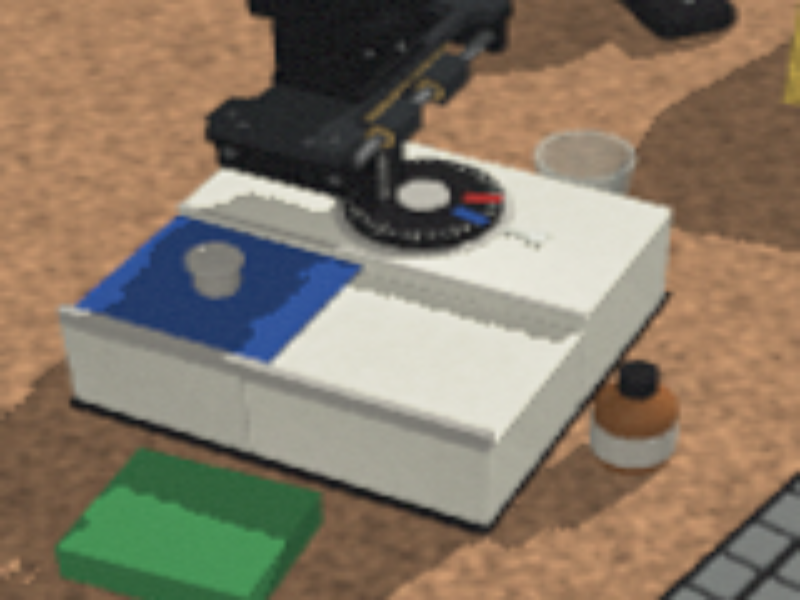

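View pics/i.png

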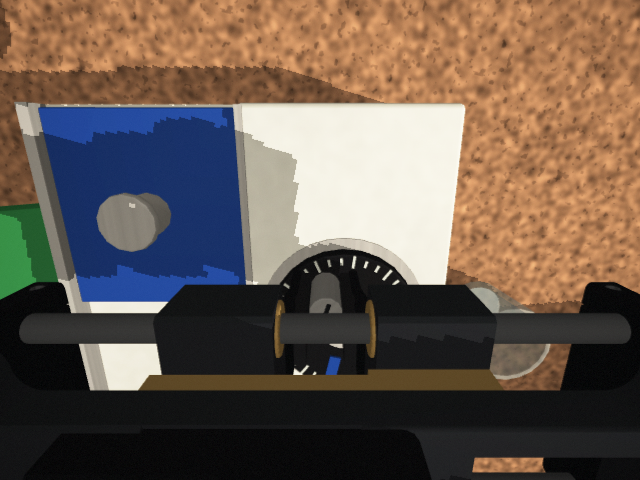

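Run:
```python
from station import *
from h import *
for ang in [-137,-132.2]:
    bot.move_straight(pt(C0,ang),vel=.03); F=current_ft_force()
    print(round(current_t(),2),ang,np.round(angnow(ang),2),np.round(polF(F,ang),2),F[2].round(1))
print(see("k"),sc("k1"),current_t())
```

```text
23.6 -137 [-138.63   27.4 ] [-2.83 -5.22] 6.6
23.85 -132.2 [-134.07   27.43] [-2.64 -5.49] 6.2
{'blue': (124, np.float64(32.3), np.float64(-2.7))} {'red': (18, np.float64(31.7), np.float64(33.8)), 'blue': (22, np.float64(31.4), np.float64(0.3))} 23.95
```

Run:
```python
from station import *
from h import *
bot.move_straight(pt(C0,-131.4),vel=.03); print(np.round(angnow(-131),2))
stop=False
for ang in list(np.arange(-141,-217,-9))+list(np.arange(-218,-305,-2.)):
    bot.move_straight(pt(C0,ang),vel=.03 if ang>-217 else .015); F=current_ft_force(); n=angnow(ang); f=polF(F,ang)
    print(round(current_t(),2),ang,np.round(n,2),np.round(f,2),F[2].round(1))
    if f[1]>9 or abs(f[0])>12: print("STOP");break
print(see("l"),sc("l1"),current_t())
```

```text
[-133.68   27.41]
24.5 -141 [-140.2   27.3] [-0.88  1.86] 3.9
24.79 -150 [-149.24   27.35] [0.71 3.78] 4.2
25.08 -159 [-158.69   27.35] [-0.11  3.3 ] 5.2
25.38 -168 [-168.26   27.34] [-0.61  3.98] 5.1
25.67 -177 [-176.73   27.43] [-1.17  3.44] 5.9
25.96 -186 [-185.83   27.45] [-0.17  3.13] 5.6
26.25 -195 [-193.94   27.54] [-1.61  4.36] 5.6
26.54 -204 [-202.73   27.52] [-2.52  4.69] 5.9
26.83 -213 [-211.88   27.48] [-2.49  2.91] 6.0
27.14 -218.0 [-215.25   27.6 ] [-1.48  4.33] 6.1
27.39 -220.0 [-216.21   27.65] [-2.93  4.5 ] 7.6
27.64 -222.0 [-218.13   27.63] [-2.62  5.52] 7.5
27.89 -224.0 [-220.11   27.6 ] [-2.57  4.92] 7.9
28.14 -226.0 [-222.27   27.56] [-2.11  5.06] 7.8
28.39 -228.0 [-224.28   27.55] [-2.38  4.98] 8.4
28.64 -230.0 [-226.36   27.54] [-2.11  3.07] 7.5
28.89 -232.0 [-228.47   27.52] [-2.8   3.43] 7.4
29.14 -234.0 [-230.54   27.51] [-2.48  4.02] 7.6
29.39 -236.0 [-232.66   27.47] [-1.81  2.73] 7.4
29.64 -238.0 [-234.7    27.43] [-1.68  3.1 ] 7.5
29.89 -240.0 [-235.94   27.49] [-0.47  4.91] 8.5
30.14 -242.0 [-236.86   27.47] [-1.5   4.57] 9.3
30.39 -244.0 [-238.19   27.
[... 623 characters left out ...]
 [-268.16   27.12] [-1.19  0.77] 6.8
33.89 -272.0 [-270.16   27.11] [-1.36  0.87] 5.7
34.14 -274.0 [-272.09   27.1 ] [-1.06  0.96] 6.6
34.39 -276.0 [-274.06   27.09] [-1.72  0.77] 6.4
34.64 -278.0 [-276.03   27.07] [-1.77  1.12] 7.2
34.89 -280.0 [-277.67   27.05] [-0.85  1.51] 7.4
35.14 -282.0 [-278.28   27.  ] [-0.29  2.48] 8.1
35.39 -284.0 [-278.84   26.91] [-0.2   5.59] 9.9
35.64 -286.0 [-279.38   26.84] [-0.47  7.1 ] 11.2
35.89 -288.0 [-279.88   26.77] [2.17 9.63] 11.8
STOP
{'red': (442, np.float64(32.1), np.float64(-111.0)), 'blue': (474, np.float64(32.0), np.float64(-146.0))} {'red': (18, np.float64(31.8), np.float64(-111.3)), 'blue': (16, np.float64(29.5), np.float64(-147.2))} 35.9917
```

Run:
```python
from station import *
from h import *
bot.move_straight(pt(C0,-281.5),vel=.02); print(np.round(angnow(-280),2),np.round(polF(current_ft_force(),-281),2))
bot.command_gripper(0.040); print(see("m0"),current_t(),current_ft_force().round(2))
e=current_eef_pos(); bot.move_straight([e[0],e[1],.19],vel=.12)
K=np.array([0.4997,-0.1147])  # knob
bot.reach([K[0],K[1],.17],Q)
print(current_t(),current_eef_pos(),current_ft_force().round(2))
c=calibration("wrist"); print(see("m"));
```

```text
[-277.95   27.04] [-0.85  2.05]
{'red': (434, np.float64(32.1), np.float64(-110.0)), 'blue': (473, np.float64(31.9), np.float64(-145.0))} 37.0833 [-1.13 -0.21 -0.11]
38.4917 [ 0.49940184 -0.11519491  0.16938198] [ 0.01  0.56 -0.2 ]
{}
```

View pics/m.png

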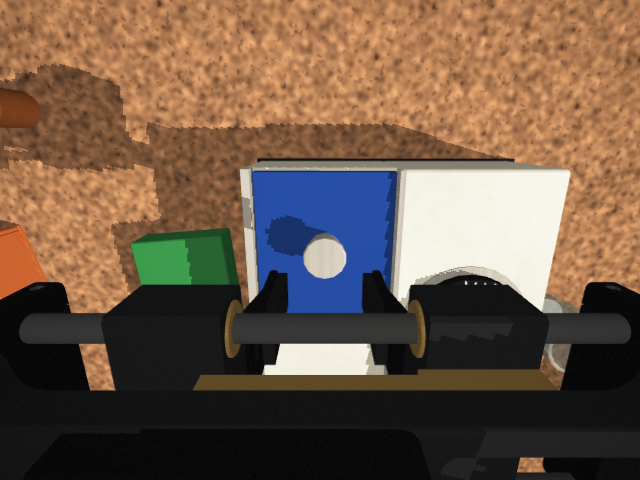

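Run:
```python
from station import *
from h import *
K=np.array([0.4999,-0.115]); u=np.array([np.cos(YAW),np.sin(YAW)])
bot.move_straight([*K,.102],vel=.1); print(current_t(),current_ft_force().round(2))
bot.command_gripper(0.0,squeeze=10); print(current_t(),current_gripper_width(),current_ft_force().round(2))
K=current_eef_pos()[:2]
for s in [.001,.002,.003,.004,.005,.007,.010,.015,.020]:
    bot.move_straight([*(K+s*u),.102],vel=.02); f=current_ft_force(); tr=(current_eef_pos()[:2]-K)@u
    print(round(current_t(),2),s,round(tr*1e3,2),round(f[:2]@u,2),f.round(2))
    if f[:2]@u<-10: print("STOP"); break
```

```text
39.375 [0.07 0.31 0.47]
39.75 0.029402030535648077 [ 0.28 -2.16  2.32]
40.0 0.001 0.98 -1.7 [-1.73 -0.03  5.68]
40.25 0.002 2.01 -2.17 [-2.28  0.29  4.62]
40.5 0.003 3.02 -1.09 [-1.08 -0.14  4.84]
40.75 0.004 4.04 -1.59 [-1.31 -1.47  5.35]
41.0 0.005 5.03 -1.87 [-1.82 -0.45  4.47]
41.25 0.007 7.18 -1.17 [-1.12 -0.37  4.95]
41.55 0.01 10.27 -2.09 [-2.02 -0.53  4.94]
41.95 0.015 15.39 -0.93 [-0.92 -0.19  5.5 ]
42.35 0.02 20.37 -1.55 [-1.65  0.27  5.55]
```

Run:
```python
from station import *
from h import *
u=np.array([np.cos(YAW),np.sin(YAW)]); K=current_eef_pos()[:2]-.02037*u
for s in [.03,.045,.06,.075,.083,.086,.087,.088,.089,.090,.091,.092,.093]:
    bot.move_straight([*(K+s*u),.102],vel=.04 if s<.08 else .015); f=current_ft_force(); tr=(current_eef_pos()[:2]-K)@u
    print(round(current_t(),2),s,round(tr*1e3,2),round(f[:2]@u,2),f.round(2))
    if f[:2]@u<-5.5: print("STOP"); break
e=current_eef_pos(); bot.move_straight([*(e[:2]-.0005*u),.102],vel=.02)
print(current_ft_force().round(2),current_gripper_width())
bot.command_gripper(.05); e=current_eef_pos(); bot.move_straight([*e[:2],.2],vel=.12)
bot.reach([*(e[:2]-.06*u),.26],Q); print(current_t())
c=calibration("wrist"); see("n"); sc("n1")
```

```text
42.75 0.03 30.79 -0.46 [-0.54  0.31  4.72]
43.27 0.045 45.71 0.06 [ 0.27 -0.92  4.95]
43.8 0.06 60.67 0.14 [0.08 0.29 5.42]
44.33 0.075 75.67 -0.21 [-0.48  1.22  4.93]
45.01 0.083 83.09 -0.87 [-0.88 -0.05  5.95]
45.36 0.086 86.13 -1.81 [-1.76 -0.44  6.35]
45.61 0.087 86.97 -1.84 [-1.75 -0.59  6.17]
45.86 0.088 87.95 -1.81 [-1.79 -0.3   6.32]
46.11 0.089 88.97 -2.69 [-2.65 -0.45  5.3 ]
46.36 0.09 89.93 -2.21 [-2.06 -0.9   5.6 ]
46.61 0.091 90.08 -3.19 [-3.04 -1.03  6.8 ]
46.86 0.092 90.12 -5.21 [-5.16 -0.76  9.04]
47.11 0.093 90.18 -8.0 [-7.74 -2.05 10.25]
STOP
[-0.8   0.5   6.96] 0.029438324193147354
49.5167
```

View pics/n.png

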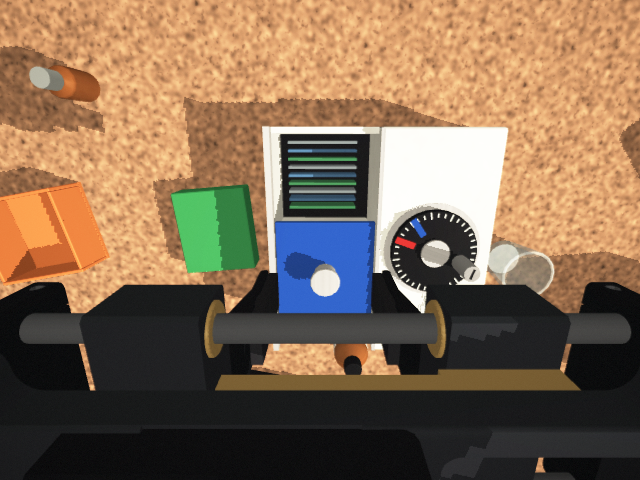

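View pics/n1.png

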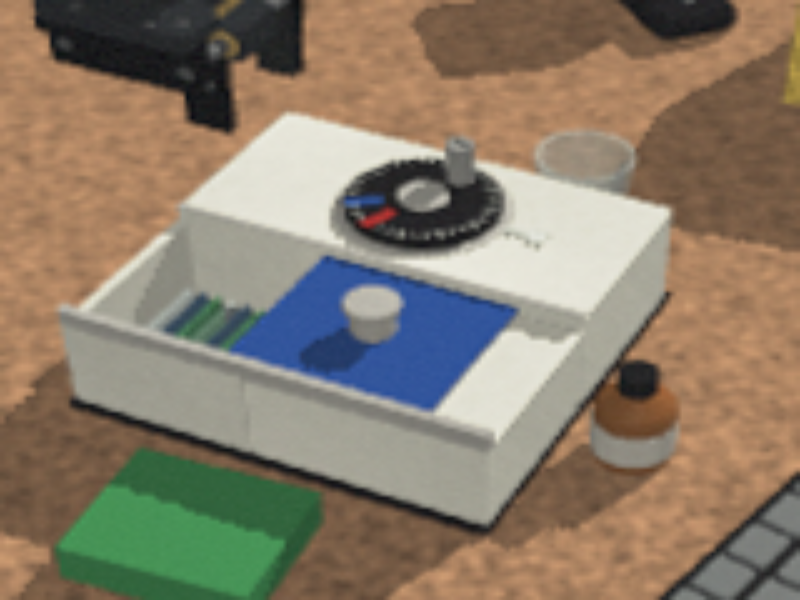

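Run:
```python
from station import *
from h import *
a=np.load("pics/n.npz"); w=ray(a,(325,280),.108)[0,:2]-C0
print("knob vault x,y", w@[np.cos(YAW),np.sin(YAW)], w@[-np.sin(YAW),np.cos(YAW)]+.052)
bot.hold(0.3); print(current_t(),current_ft_force().round(2)); job.sign_off()
```

```text
knob vault x,y 0.024855522923221754 -0.05665656623199527
49.9167 [-0.12  0.62  0.27]
the job is handed in; nothing more can be done
```

The vault is open and the job is handed in, at about 50 s of the 72 s allowed.

- **Clockwise to red:** I gripped the crank peg at a fixed gripper heading. I turned the dial clockwise until red reached the pointer the second time, stopping about 1.5° short by camera and arm readings.
- **Anticlockwise to blue:** I turned about 395° to blue's second arrival, again stopping about 1.5° short. The camera estimates spread from 0° to −3°.
- **Clockwise to the stop:** the dial stopped dead about 146° past the blue setting. The force rose to about 10 N at the peg, then I eased off and let go.
- **Cover:** it slid back against about 2 N. The arm measured 90 mm of travel to the end stop, which it met with about 8 N before I backed off and released the knob.

**Last checks:**
- The pictures show the slides uncovered and the gripper clear of everything. The bottle, cup and tray look unmoved, but I judged that by eye and did not measure it.
- The wrist picture puts the knob at vault x ≈ +25 mm, y ≈ −57 mm, about 3 mm short of the nominal +28 mm. That is past the required +22 mm and roughly within camera accuracy, so it does not contradict the 90 mm travel.
- The scene camera read 2–3 mm off the wrist camera at the dial, so I corrected for that when reading the dial marks.

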